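# Count along the jar rack and push the honey jar into the third gap

## Robot

A 7-joint arm with a two-finger parallel gripper is mounted at the origin on a cart in front of the work surface, level with it; the furniture and walls round the work are solid. World frame = base frame: x ahead of the robot, y to its left, z up, the work surface at z = 0. Lengths are in m, angles in rad, forces in N, time in s.
With the tool pointing down it reaches from about 0.4 to 0.85 m from the base axis. Payload 10.4 kg.
Tool frame: the origin (TCP) lies between the finger pads, 19 mm behind the fingertips; this is the grasp point; z points along the fingers, y is the line along which they close (so a half turn about z gives the same grasp; the last joint's range is limited). The gripper opens to 85 mm and grips with 20 to 120 N. Pads are 22 mm wide; open, the fingers measure 114 mm over their backs; the gripper's body (76 mm by 85 mm) begins 54 mm behind the grasp point. The pads swing forward as they close: fully open they stand 13 mm farther back than shut.
Start: joints at [-1.313, 0.332, -0.065, 1.46, 0.022, 1.35, -0.088], TCP at [0.173, 0.601, 0.25] pointing down, gripper open.
Joint ranges: [-2.6, 2.6], [-0.5, 2.12], [-1.47, 1.34], [0.16, 2.42], [-1.27, 4.41], [0.06, 2.06], [-2.6, 2.6]. Speed limits (rad/s): [2.22, 2.22, 2.79, 2.79, 3.14, 3.14, 3.14].

## Interface

Orientations are given as a unit quaternion [x, y, z, w].
In Python, from workcell import manip, vision, workorder gives the robot as it stands (manip), with the cameras (vision) and the job (workorder).
- The arm moves only by the tool jog_arm, called after "Call:" as a command line: name --argument value ..., lists and objects as JSON in quotes. Schema: {"type":"object","properties":{"rows":{"type":"object","properties":{"drx":{"type":"array","items":{"type":"number"},"minItems":1,"maxItems":20},"dry":{"type":"array","items":{"type":"number"},"minItems":1,"maxItems":20},"drz":{"type":"array","items":{"type":"number"},"minItems":1,"maxItems":20},"dx":{"type":"array","items":{"type":"number"},"minItems":1,"maxItems":20},"dy":{"type":"array","items":{"type":"number"},"minItems":1,"maxItems":20},"dz":{"type":"array","items":{"type":"number"},"minItems":1,"maxItems":20},"finger_gap":{"type":"array","items":{"type":"number"},"minItems":1,"maxItems":20}},"additionalProperties":false,"required":["drx","dry","drz","dx","dy","dz","finger_gap"]},"squeeze":{"type":"number"},"only":{"type":"string"},"quiet":{"type":"boolean"},"lines":{"type":"string"}},"required":["rows"],"additionalProperties":false}. rows is an object with one list for each field, all of the same length, 1 to 20, a row being the entries at one place: drx, dry, drz (a rotation vector in rad), dx, dy, dz (the shift in m), finger_gap (the opening from 0.0 (shut) to 1.0 (fully open)); each row is the pose to reach, as a shift and turn from the pose commanded when the call began, along the tool's axes at that moment; what a row does not reach only later rows make up. A row lasts 1/8 s, in which the tool goes at most 0.0625 m and 0.188 rad, less where a joint would pass 70% of its speed; a pose out of reach is approached as far as the arm can. The fingers move at their own pace and stop on an object; squeeze is the grip in N (left out, the last holds). Time passes only in rows, so rows that do not move let the fingers close. The tool returns the time, the measured TCP pose, the force, the opening and the grip force at its end. only (a regular expression) keeps the lines of the reply that match it, lines (a string "A,B") keeps lines A to B, and quiet returns only ok. Input that does not fit is refused with a message, and nothing moves.
- manip.get_obs(): the state, without advancing time (a new reading comes with each control period).
- vision.camera(name): name is "scene" or "top" or "wrist"; returns the picture (480x640x3 uint8, blue, green, red); there is no depth.
- vision.calibration(name): a dict with "fx", "fy", "cx", "cy" (pixels), "world_from_camera" (4x4, takes a point from camera to world coordinates); the wrist camera has in their place "tool_from_camera" (4x4, takes a point from camera to tool coordinates, whose origin is the TCP and whose axes are the flange's). Camera axes: x right, y up, looking along -z (the intrinsics and any distortion apply to the point x, -y, -z); pixel columns grow to the right and rows downward; lengths in m; the calibration is good to about 2 mm. A picture is of the moment at which its call begins: read the wrist's pose just before it. calibration takes no time and is no camera call.
- workorder.hand_in(): hands the job in; it is judged then, once.
The state is a dict: "clock": time; "joint_pos": joint angles; "joint_velocities": joint speeds; "tau": joint torques, N m; "position": TCP position; "ee_rot": TCP orientation; "ft_force": force on the tool from outside, world axes, zero at the start; "torque": the same for the moment, N m; "grip_width": opening from 0.0 (shut) to 1.0 (fully open); "grasp_force": force on a finger pad.
Only numpy, scipy, OpenCV 4.12 (cv2) and the standard library are available. Lean on these libraries where they do the work, as an engineer would, in place of code of your own. Each camera call takes 0.05 s, during which the arm holds its last target. There are 200 camera calls.

## Task

Close the fingers and run their tip along the top of the jar rack's rail, counting gaps from the end with the tall ball-topped post: touch the rail behind the first, then the second, then the third gap, and no further. Then push the honey jar across the worktop into that third gap until no part of it sticks out in front of the dividers, leaving it upright. Never lift it or tip it over, leave everything else where it is, and finish clear of everything.

Things in the scene. Friction and masses are not known exactly. Their poses are not given: they have to be found in the camera images.
- jar: honey jar, upright, with a red lid, 58 x 62 mm wide and 86 mm tall, loose, standing on the worktop in front of the rack. Origin: centre of its underside, z up.
- rack: fixed wooden rack, gaps open to front and top, no floor. Seven dividers 8 mm thick, 30 high, 75 deep make six gaps 72 mm wide, centred at y = -200, -120, -40, 40, 120, 200 mm of its frame. Origin: on the worktop, middle of the line of the dividers' front ends; x into the gaps, away from the robot, y along the rack. Back board, 55 high, at x = 75 to 85; a rail runs behind it.
- rail: the rack's round horizontal steel rail, 14 mm thick and 504 mm long, rigid, along the rack's y at x = 100 mm of the rack, its top 80 mm above the worktop. It is fixed to the rack; its origin and axes are the rack's.
- tall_post: fixed round wooden post with a ball on top, 129 mm high, 18 to 29 mm thick, at one end of the rail (x = 100, y = +252 or -252 mm of the rack; either end). Gaps are counted from it: along the rail, the middles of gaps one, two, three are 52, 132, 212 mm from it. Origin: centre of its underside.
- short_post: fixed round wooden post with a flat top, 84 mm high, 18 to 24 mm thick, at the other end of the rail. Origin: centre of its underside.
- spice_1: spice jar with a green lid, 42 mm thick, 99 mm tall, loose, upright in a gap of the rack; leave it. Origin: centre of its underside.
- spice_2: spice jar with a yellow lid, 45 mm thick, 100 mm tall, loose, upright in a gap of the rack; leave it. Origin: centre of its underside.
- salt_shaker: salt shaker, 44 mm thick, 90 mm tall, loose, upright in a gap of the rack; leave it. Origin: centre of its underside. (The three stand in the second gap from one end and the first and second from the other; the two middle gaps are empty.)
- timer: round kitchen timer, 69 mm wide, 44 mm high, loose on the worktop, left of the work; leave it. Origin: centre of its underside.
- peeler: vegetable peeler, 170 x 25 x 18 mm, lying loose on the worktop, right of the work; leave it. Origin: centre of its underside, x along it.

How it is judged:
By the outcome, as a careful person would: the job done as asked, in the order asked, and still so for the second after the job is handed in, with the robot touching nothing.
It also fails if it takes over 64 s, if anything falls off the work surface, if the arm or the gripper's body presses on something with over 40 N, if the wrist force passes 120 N, or if a joint passes its speed limit or range.

## Working session

There is one attempt and no reset: what is moved stays moved. The work goes in short steps, Python scripts to look and compute and a tool call to move; the robot and the scene stay as the last step left them, time stands still between calls to the robot, and variables do not carry over. Pictures are saved under pics/ and viewed, at most 10 in all, crops included, and the job is handed in when it is done.

```bash
mkdir -p pics; ls; python3 - <<'E'
from workcell import manip, vision, workorder
import cv2,numpy as np
np.set_printoptions(precision=4,suppress=True)
for n in("scene","top"):
    cv2.imwrite(f"pics/{n}0.png",vision.camera(n)); print(n,vision.calibration(n))
print(vision.calibration("wrist"))
print(manip.get_obs())
E
```

```text
pics
workcell.py
scene {'fx': 440.2451306783051, 'fy': 440.2451306783051, 'cx': 314.48932752944734, 'cy': 239.09536172257774, 'world_from_camera': array([[ 0.6362,  0.3949, -0.6628, -0.0547],
       [-0.7714,  0.3143, -0.5533, -0.5072],
       [-0.0102,  0.8633,  0.5046,  0.4858],
       [ 0.    ,  0.    ,  0.    ,  1.    ]])}
top {'fx': 455.84439681830975, 'fy': 455.84439681830975, 'cx': 318.0604436737211, 'cy': 239.61742596478894, 'world_from_camera': array([[-0.0259,  0.9885, -0.1488,  0.3976],
       [-0.9996, -0.0265, -0.0018, -0.0004],
       [-0.0057,  0.1487,  0.9889,  0.9945],
       [ 0.    ,  0.    ,  0.    ,  1.    ]])}
{'fx': 362.0061362234777, 'fy': 362.0061362234777, 'cx': 318.2917854291024, 'cy': 239.62629442342413, 'tool_from_camera': array([[-0.0005,  0.966 ,  0.2586,  0.065 ],
       [ 1.    ,  0.0003,  0.0009, -0.0007],
       [ 0.0008,  0.2586, -0.966 , -0.1239],
       [ 0.    ,  0.    ,  0.    ,  1.    ]])}
{'clock': 0.1, 'joint_pos': array([-1.3126,  0.3328, -0.0647,  1.4608,  0.0216,  1.3499, -0.0885]), 'joint_velocities': array([ 0.0013, -0.0015, -0.0009, -0.0024,  0.0002, -0.0021,  0.0013]), 'tau': array([  0.0012, -62.674 ,   0.049 , -39.2428,   0.0163,   0.0068,
        -0.    ]), 'position': array([0.1731, 0.6002, 0.2493]), 'ee_rot': array([ 0.1399,  0.9902, -0.0006, -0.0001]), 'ft_force': array([-0.87  ,  0.0653,  0.7591]), 'torque': array([-0.0299,  0.0335,  0.0119]), 'grasp_force': 0.0, 'grip_width': 0.9965324021963682}
```

View pics/scene0.png

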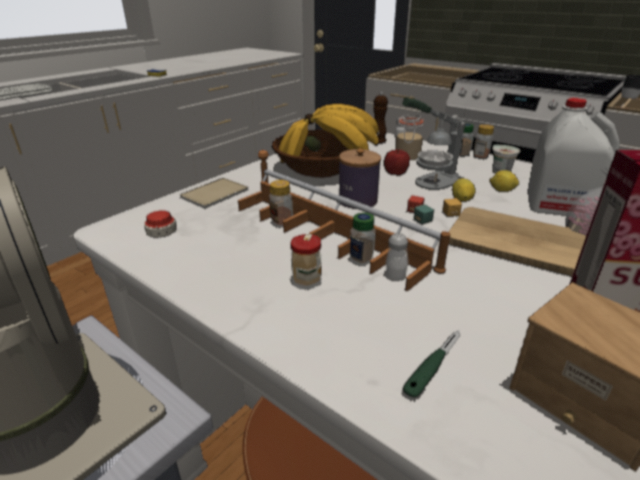

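View pics/top0.png

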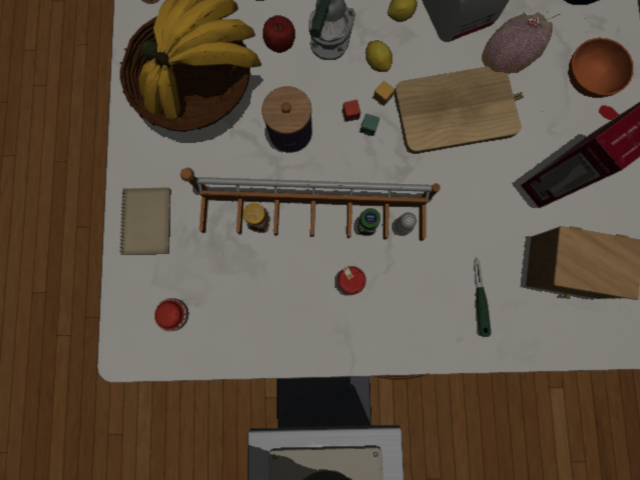

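The top view shows the rack, with the tall ball-topped post at the left end (px ~187,174) and the short post at (435,188). The third gap from the tall post lies between the dividers at columns ~277 and ~312 and is empty. The jar's lid is at (351,280). I'll zoom in on both views to measure.

```bash
python3 - <<'E'
import cv2
a=cv2.imread("pics/top0.png")[160:310,175:445]; cv2.imwrite("pics/topc.png",cv2.resize(a,(0,0),fx=2.9,fy=2.9,interpolation=cv2.INTER_CUBIC))
a=cv2.imread("pics/scene0.png")[140:300,230:460]; cv2.imwrite("pics/scenec.png",cv2.resize(a,(0,0),fx=3.4,fy=3.4,interpolation=cv2.INTER_CUBIC))
E
```

```text
(no output)
```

View pics/topc.png

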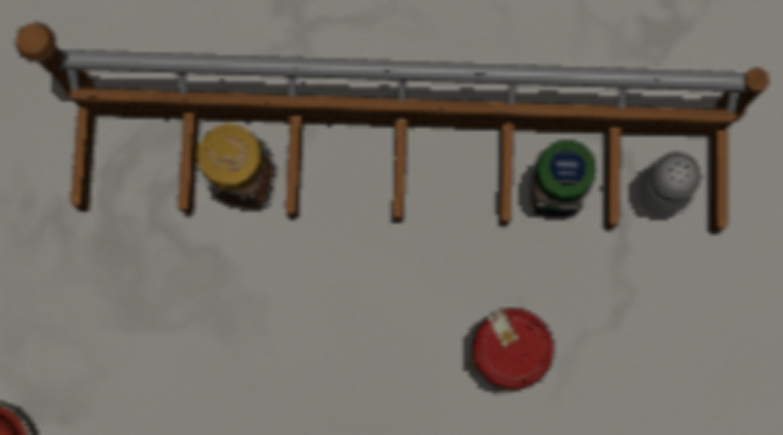

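View pics/scenec.png

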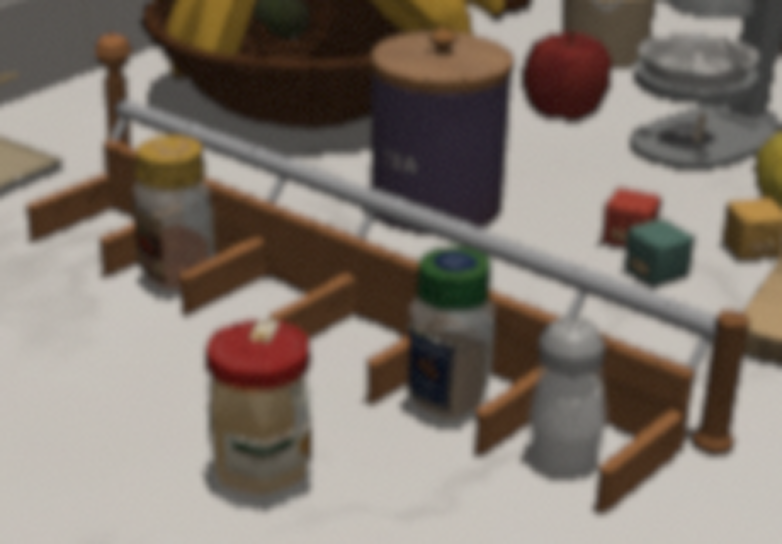

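In the top crop, divider front ends run from (79,204) to (716,229), the rail from (62,60) to (745,83), and the jar's lid is at (512,348). In the scene crop, divider front tops run from (29,208) to (600,473), the lid top is at (258,342), and the ball is at (113,48). Next I'll fit the rack pose and triangulate.

```bash
cat > h.py <<'E'
from workcell import manip, vision, workorder
import numpy as np
from scipy.optimize import least_squares
np.set_printoptions(precision=4,suppress=True)
C={n:vision.calibration(n) for n in("scene","top")}
def proj(n,p,c=None,T=None):
    c=c or C[n]; T=c["world_from_camera"] if T is None else T
    q=(np.asarray(p)-T[:3,3])@T[:3,:3]
    return np.stack([c["cx"]+c["fx"]*q[...,0]/-q[...,2],c["cy"]-c["fy"]*q[...,1]/-q[...,2]],-1)
def tri(views):   # [(name,uv)] -> point, residual
    s=least_squares(lambda p:np.concatenate([proj(n,p)-uv for n,uv in views]),[.55,0,.05])
    return s.x,s.fun
top=lambda p:(np.array(p)+.5)/2.9-.5+[175,160]
sce=lambda p:(np.array(p)+.5)/3.4-.5+[230,140]
def W(P,r):
    x,y,a=P;c,s=np.cos(a),np.sin(a);r=np.atleast_2d(r)
    return np.stack([x+c*r[:,0]-s*r[:,1],y+s*r[:,0]+c*r[:,1],r[:,2]],-1)
E
python3 - <<'E'
from h import *
ys=[.24,.16,.08,0,-.08,-.16,-.24]
t=[(79,204),(186,211),(293,213),(397,219),(504,220),(611,226),(716,229)]
s=[(29,208),(103,245),(183,282),None,(368,375),(478,415),(600,473)]
obs=[("top",top(p),(0,y,.03)) for y,p in zip(ys,t)]+[("scene",sce(p),(0,y,.03)) for y,p in zip(ys,s) if p]
obs+=[("top",top((36,42)),(.1,.252,.1145)),("scene",sce((113,48)),(.1,.252,.1145)),("top",top((757,78)),(.1,-.252,.084)),("scene",sce((733,318)),(.1,-.252,.084))]
f=lambda P:np.concatenate([proj(n,W(P,r)[0])-u for n,u,r in obs])
r=least_squares(f,[.5,0,0],loss='soft_l1'); print("rack",r.x); print(f(r.x).reshape(-1,2))
for nm,a,b in [("ball",(36,42),(113,48)),("short",(757,78),(733,318)),("jarlid",(512,348),(258,342)),("div3",(293,213),(183,282)),("div5",(504,220),(368,375)),("railL",(65,60),(125,112)),("railR",(740,83),(710,327)),("yellow",(231,152),(170,147)),("green",(567,167),(455,264))]:
    p,e=tri([("top",top(a)),("scene",sce(b))]);print(nm,p,e, "rackframe",W((0,0,-r.x[2]),p-[*r.x[:2],0])[0])
print(W(r.x,[(.1,.2,.08),(.1,.12,.08),(.1,.04,.08),(0,.04,0),(.036,.04,0)]))
E
```

```text
rack [ 0.5538  0.015  -0.0648]
[[-1.915   0.4415]
 [-1.6973 -0.5785]
 [-1.4101  0.1283]
 [-0.0188 -0.5417]
 [ 0.4079  0.5152]
 [ 0.9046 -0.1495]
 [ 2.1613  0.2229]
 [-0.5535  0.112 ]
 [-0.6948 -0.8146]
 [-0.478  -0.7638]
 [ 0.3574 -2.68  ]
 [ 0.3983  0.47  ]
 [ 0.8669  0.1478]
 [-0.2668 -0.3297]
 [ 0.3817  2.0054]
 [-0.0177  0.4247]
 [ 0.3243  0.7824]]
ball [0.6672 0.2577 0.121 ] [-0.0408  0.0461  0.076  -0.0075] rackframe [0.0974 0.2494 0.121 ]
short [ 0.6376 -0.2423  0.0854] [-0.1646  0.1203  0.1757 -0.0465] rackframe [ 0.1002 -0.2514  0.0854]
jarlid [ 0.4522 -0.0627  0.0898] [ 0.2086 -0.2167 -0.2674  0.0349] rackframe [-0.0964 -0.0842  0.0898]
div3 [0.5589 0.0924 0.0291] [-0.2134  0.2327  0.3214 -0.0361] rackframe [0.     0.0775 0.0291]
div5 [ 0.5503 -0.0638  0.0227] [-0.3041  0.292   0.3857 -0.0619] rackframe [ 0.0016 -0.0789  0.0227]
railL [0.668  0.2507 0.073 ] [-0.036   0.0406  0.0649 -0.0065] rackframe [0.0986 0.2425 0.073 ]
railR [ 0.636  -0.2315  0.0768] [-0.4757  0.3539  0.5133 -0.1325] rackframe [ 0.098  -0.2407  0.0768]
yellow [0.5899 0.1276 0.1037] [-0.3139  0.3416  0.5092 -0.0576] rackframe [0.0287 0.1147 0.1037]
green [ 0.5745 -0.1039  0.0992] [-0.0936  0.0832  0.1167 -0.0222] rackframe [ 0.0284 -0.1174  0.0992]
[[0.6666 0.2081 0.08  ]
 [0.6614 0.1283 0.08  ]
 [0.6562 0.0485 0.08  ]
 [0.5564 0.055  0.    ]
 [0.5924 0.0526 0.    ]]
```

Everything triangulates to the expected heights: ball 0.121, short post 0.085, lid 0.090. The rack is at (0.554, 0.015) with yaw −0.065. Now I'll compute the move to a wrist viewpoint over the rack.

```bash
cat >> h.py <<'E'
from scipy.spatial.transform import Rotation as R
RK=np.array([.5538,.015,-.0648])
def goal(xyz,yaw=RK[2],frm=None):   # tool shift/turn; tool x = -(rack x), tool z down
    o=manip.get_obs(); R0=R.from_quat(o["ee_rot"]); p0=o["position"] if frm is None else np.array(frm)
    c,s=np.cos(yaw),np.sin(yaw); Rt=R.from_matrix(np.array([[-c,-s,0],[-s,c,0],[0,0,-1]]).T)
    Rt=R.from_matrix(np.column_stack([[-c,-s,0],[-s,c,0],[0,0,-1]]))
    print("rot",(R0.inv()*Rt).as_rotvec(),"shift",R0.inv().apply(np.array(xyz)-p0))
E
python3 - <<'E'
from h import *
goal([.63,.13,.26])
E
```

```text
rot [-0.0012 -0.0001 -0.216 ] shift [-0.5693 -0.3252 -0.0102]
```

Call:
jog_arm --rows '{"drx":[0, 0, 0, 0, -0.001, -0.001, -0.001, -0.001, -0.001, -0.001, -0.001, -0.001, -0.001, -0.001], "dry":[0, 0, 0, 0, 0, 0, 0, 0, 0, 0, 0, 0, 0, 0], "drz":[-0.1, -0.1, -0.1, -0.1, -0.216, -0.216, -0.216, -0.216, -0.216, -0.216, -0.216, -0.216, -0.216, -0.216], "dx":[-0.20, -0.20, -0.20, -0.20, -0.569, -0.569, -0.569, -0.569, -0.569, -0.569, -0.569, -0.569, -0.569, -0.569], "dy":[-0.11, -0.11, -0.11, -0.11, -0.325, -0.325, -0.325, -0.325, -0.325, -0.325, -0.325, -0.325, -0.325, -0.325], "dz":[-0.01, -0.01, -0.01, -0.01, -0.01, -0.01, -0.01, -0.01, -0.01, -0.01, -0.01, -0.01, -0.01, -0.01], "finger_gap":[0, 0, 0, 0, 0, 0, 0, 0, 0, 0, 0, 0, 0, 0]}' --squeeze 30

```text
clock: 1.85
position: [0.6292, 0.1321, 0.2599]
ee_rot: [0.031, 1.0, 0.001, -0.0]
ft_force: [0.2, -0.8, 0.2]
grip_width: 0.003
grasp_force: 0.0
```

```bash
python3 - <<'E'
from h import *
import cv2
o=manip.get_obs(); print(o["position"],o["ee_rot"],o["ft_force"],o["grip_width"]); np.savez("w1.npz",p=o["position"],q=o["ee_rot"])
im=vision.camera("wrist"); cv2.imwrite("pics/w1.png",im)
E
```

```text
[0.6292 0.1321 0.2599] [ 0.0313  0.9995  0.0009 -0.0002] [ 0.1647 -0.7547  0.2046] 0.0030183580658515448
```

View pics/w1.png

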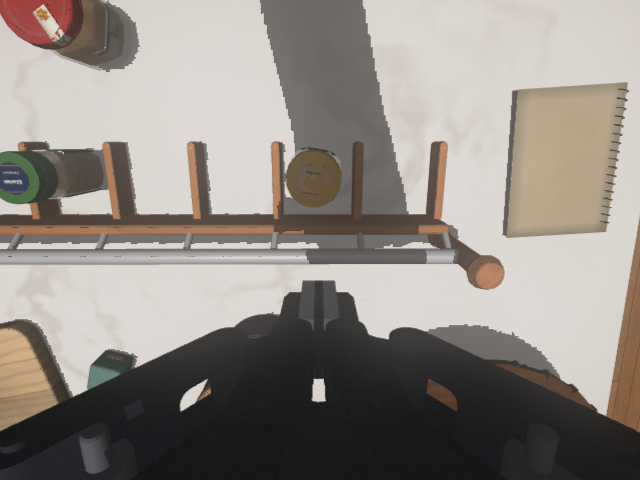

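The wrist view shows the rail centreline at row ~257 and the ball at (486,272). Divider front tops sit at row ~143, columns 440, 358, 277, 195 and 113. The jar's lid is at (38,15). I'll refine the rack pose from this.

```bash
cat >> h.py <<'E'
CW=vision.calibration("wrist")
def wT(p,q):
    T=np.eye(4);T[:3,:3]=R.from_quat(q).as_matrix();T[:3,3]=p
    return T@CW["tool_from_camera"]
E
python3 - <<'E'
from h import *
d=np.load("w1.npz");T=wT(d["p"],d["q"])
obs=[((440,143),(0,.24,.03)),((358,143),(0,.16,.03)),((277,143),(0,.08,.03)),((195,143),(0,0,.03)),((113,143),(0,-.08,.03)),((486,272),(.1,.252,.1145)),((455,257),(.1,.2455,.073))]
f=lambda P:np.concatenate([proj(0,W(P,r)[0],CW,T)-u for u,r in obs])
print(f(RK).reshape(-1,2));r=least_squares(f,RK);print(r.x);print(r.fun.reshape(-1,2))
P=(RK+r.x)/2
print(W(r.x,[(.1,.2,.08),(.1,.04,.08)]),W(P,[(.1,.2,.08),(.1,.04,.08)]))
E
```

```text
[[ 4.5206 -2.579 ]
 [ 1.6993 -2.7314]
 [-2.1678 -2.8838]
 [-5.0808 -3.0363]
 [-8.0396 -3.1888]
 [-1.7331 -0.8316]
 [ 1.5762 -1.6293]]
[ 0.5568  0.0159 -0.061 ]
[[ 5.45   -0.3621]
 [ 2.7489 -0.1833]
 [-0.9594 -0.0045]
 [-3.6749  0.1743]
 [-6.3974  0.3532]
 [-0.2116  1.5253]
 [ 2.9514  0.4886]]
[[0.6688 0.2094 0.08  ]
 [0.659  0.0497 0.08  ]] [[0.6677 0.2088 0.08  ]
 [0.6576 0.0491 0.08  ]]
```

```bash
sed -i 's/^RK=.*/RK=np.array([.5555,.0155,-.063])/' h.py; python3 - <<'E'
from h import *
print(W(RK,[(.1,.2,.08),(.1,.12,.08),(.1,.04,.08)]))
goal([.6677,.2088,.11])
E
```

```text
[[0.6679 0.2088 0.08  ]
 [0.6629 0.129  0.08  ]
 [0.6578 0.0491 0.08  ]]
rot [ 0.0017 -0.0002  0.0004] shift [-0.0336  0.0788  0.1502]
```

Call:
jog_arm --rows '{"drx":[0.002, 0.002, 0.002, 0.002, 0.002, 0.002, 0.002], "dry":[0, 0, 0, 0, 0, 0, 0], "drz":[0, 0, 0, 0, 0, 0, 0], "dx":[-0.034, -0.034, -0.034, -0.034, -0.034, -0.034, -0.034], "dy":[0.079, 0.079, 0.079, 0.079, 0.079, 0.079, 0.079], "dz":[0.03, 0.06, 0.1, 0.14, 0.15, 0.15, 0.15], "finger_gap":[0, 0, 0, 0, 0, 0, 0]}'

```text
clock: 2.78
position: [0.6699, 0.2078, 0.1124]
ee_rot: [0.032, 0.999, 0.0, 0.001]
ft_force: [-0.3, 0.4, 0.2]
grip_width: -0.007
grasp_force: 0.0
```

```bash
python3 - <<'E'
from h import *
goal([.6677,.2088,.099])
E
```

```text
rot [ 0.0005  0.0029 -0.0016] shift [0.0023 0.0008 0.0134]
```

Call:
jog_arm --rows '{"drx":[0, 0, 0, 0, 0], "dry":[0, 0, 0, 0, 0], "drz":[0, 0, 0, 0, 0], "dx":[0.001, 0.002, 0.002, 0.002, 0.002], "dy":[0, 0, 0, 0, 0], "dz":[0.004, 0.008, 0.010, 0.011, 0.011], "finger_gap":[0, 0, 0, 0, 0]}'

```text
clock: 3.4
position: [0.667, 0.2075, 0.0991]
ee_rot: [0.032, 0.999, -0.0, 0.0]
ft_force: [0.5, -0.5, 0.3]
grip_width: 0.002
grasp_force: 0.0
```

Call:
jog_arm --rows '{"drx":[0, 0, 0], "dry":[0, 0, 0], "drz":[0, 0, 0], "dx":[0, 0, 0], "dy":[0, 0, 0], "dz":[0.001, 0.002, 0.002], "finger_gap":[0, 0, 0]}'

```text
clock: 3.78
position: [0.6671, 0.2075, 0.0987]
ee_rot: [0.032, 0.999, -0.0, 0.0]
ft_force: [-5.3, -1.7, 10.8]
grip_width: -0.003
grasp_force: 5.7
```

Contact is confirmed behind gap one at 10.8 N. Now I'll slide along to gap two.

Call:
jog_arm --rows '{"drx":[0, 0, 0, 0, 0, 0, 0, 0, 0, 0, 0, 0, 0], "dry":[0, 0, 0, 0, 0, 0, 0, 0, 0, 0, 0, 0, 0], "drz":[0, 0, 0, 0, 0, 0, 0, 0, 0, 0, 0, 0, 0], "dx":[-0.001, -0.002, -0.002, -0.002, -0.002, -0.002, -0.002, -0.002, -0.002, -0.002, -0.002, -0.002, -0.002], "dy":[0, -0.008, -0.016, -0.024, -0.032, -0.040, -0.048, -0.056, -0.064, -0.072, -0.079, -0.079, -0.079], "dz":[0, 0, 0, 0, 0, 0, 0, 0, 0, 0, 0, 0, 0], "finger_gap":[0, 0, 0, 0, 0, 0, 0, 0, 0, 0, 0, 0, 0]}'

```text
clock: 5.4
position: [0.6648, 0.1293, 0.0988]
ee_rot: [0.032, 0.999, 0.0, 0.001]
ft_force: [-0.4, 0.2, 7.0]
grip_width: -0.002
grasp_force: 3.9
```

```bash
python3 - <<'E'
from h import *
goal([.6598,.0495,.099])
E
```

```text
rot [ 0.0007  0.0028 -0.0015] shift [-0.0001 -0.0799 -0.0003]
```

Call:
jog_arm --rows '{"drx":[0, 0, 0, 0, 0, 0, 0, 0, 0, 0, 0, 0, 0], "dry":[0, 0, 0, 0, 0, 0, 0, 0, 0, 0, 0, 0, 0], "drz":[0, 0, 0, 0, 0, 0, 0, 0, 0, 0, 0, 0, 0], "dx":[0, 0, 0, 0, 0, 0, 0, 0, 0, 0, 0, 0, 0], "dy":[-0.008, -0.016, -0.024, -0.032, -0.040, -0.048, -0.056, -0.064, -0.072, -0.077, -0.079, -0.079, -0.079], "dz":[0, 0, 0, 0, 0, 0, 0, 0, 0, 0, 0, 0, 0], "finger_gap":[0, 0, 0, 0, 0, 0, 0, 0, 0, 0, 0, 0, 0]}'

```text
clock: 7.02
position: [0.6598, 0.0512, 0.0987]
ee_rot: [0.032, 0.999, 0.001, 0.001]
ft_force: [0.1, 3.7, 8.1]
grip_width: 0.0
grasp_force: 3.6
```

```bash
python3 - <<'E'
from h import *
j=np.array([.4522,-.0627]); print("jar in rack",W((0,0,-RK[2]),np.array([[*(j-RK[:2]),0]])))
print(W(RK,[(-.16,-.085,0),(-.06,.04,0)]))
E
```

```text
jar in rack [[-0.0982 -0.0845  0.    ]]
[[ 0.3905 -0.0593  0.    ]
 [ 0.4981  0.0592  0.    ]]
```

Call:
jog_arm --rows '{"drx":[0, 0, 0, 0, 0], "dry":[0, 0, 0, 0, 0], "drz":[0, 0, 0, 0, 0], "dx":[0, 0, 0, 0, 0], "dy":[0, 0, 0, 0, 0], "dz":[-0.03, -0.08, -0.13, -0.13, -0.13], "finger_gap":[0, 0, 0, 0, 0]}'

```text
clock: 7.65
position: [0.6585, 0.0499, 0.2267]
ee_rot: [0.032, 0.999, -0.0, -0.0]
ft_force: [-0.6, -0.7, -0.9]
grip_width: -0.002
grasp_force: 0.0
```

```bash
python3 - <<'E'
from h import *
print(manip.get_obs()["joint_pos"])
p=W(RK,[(-.098,-.145,.225)])[0];print(p)
goal(p,RK[2]+np.pi/2);goal(p,RK[2]-np.pi/2)
E
```

```text
[-0.3891  0.4308  0.3354  1.4068 -0.1412  1.3282  1.4579]
[ 0.4486 -0.123   0.225 ]
rot [-0.0004 -0.001  -1.5726] shift [ 0.1983 -0.1861  0.0019]
rot [-0.001   0.0004  1.569 ] shift [ 0.1983 -0.1861  0.0019]
```

Call:
jog_arm --rows '{"drx":[0, 0, 0, 0, 0, 0, 0, 0, 0, 0, 0, 0], "dry":[0, 0, 0, 0, 0, 0, 0, 0, 0, 0, 0, 0], "drz":[-0.18, -0.36, -0.54, -0.72, -0.9, -1.08, -1.26, -1.44, -1.572, -1.572, -1.572, -1.572], "dx":[0.05, 0.1, 0.14, 0.18, 0.198, 0.198, 0.198, 0.198, 0.198, 0.198, 0.198, 0.198], "dy":[-0.04, -0.08, -0.12, -0.16, -0.186, -0.186, -0.186, -0.186, -0.186, -0.186, -0.186, -0.186], "dz":[0, 0, 0, 0, 0, 0, 0, 0, 0, 0, 0, 0], "finger_gap":[0.35, 0.35, 0.35, 0.35, 0.35, 0.35, 0.35, 0.35, 0.35, 0.35, 0.35, 0.35]}'

```text
clock: 9.15
position: [0.4486, -0.0694, 0.2183]
ee_rot: [-0.661, 0.75, -0.025, -0.019]
ft_force: [0.6, 0.9, 0.2]
grip_width: 0.349
grasp_force: 0.0
```

```bash
python3 - <<'E'
from h import *
import cv2
o=manip.get_obs(); print(o["joint_pos"],o["position"]); np.savez("w2.npz",p=o["position"],q=o["ee_rot"])
cv2.imwrite("pics/w2.png",vision.camera("wrist"))
p=W(RK,[(-.098,-.145,.041)])[0];goal(p,RK[2]+np.pi/2)
T=wT(o["position"],o["ee_rot"])
print(proj(0,W(RK,[(-.098,-.0845,.086),(-.098,-.0845,0)]),CW,T))
E
```

```text
[-1.4657 -0.4996  1.2138  1.9882  0.5365  1.3875  2.6027] [ 0.4486 -0.0694  0.2183]
rot [-0.01   -0.0629 -0.05  ] shift [ 0.0481 -0.0055  0.1806]
[[316.689  256.8844]
 [318.1918 235.3298]]
```

View pics/w2.png

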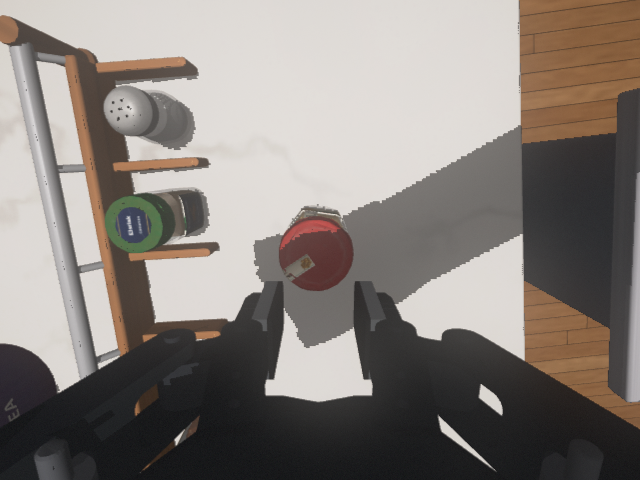

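The jar's lid is at (316,254), against a predicted (316.7,257), so the jar location is confirmed. That wrist turn went towards the joint limit, so I'll unwind it and use the equivalent half-turned pose.

Call:
jog_arm --rows '{"drx":[0, 0, 0, 0, 0, 0, 0, 0, 0, 0, 0], "dry":[0, 0, 0, 0, 0, 0, 0, 0, 0, 0, 0], "drz":[0.18, 0.36, 0.54, 0.72, 0.9, 1.08, 1.26, 1.44, 1.55, 1.55, 1.55], "dx":[0, 0, 0, 0, 0, 0, 0, 0, 0, 0, 0], "dy":[0, 0.0, 0, 0, 0, 0, 0, 0, 0, 0, 0], "dz":[-0.01, -0.02, -0.02, -0.02, -0.02, -0.02, -0.02, -0.02, -0.02, -0.02, -0.02], "finger_gap":[0.35, 0.35, 0.35, 0.35, 0.35, 0.35, 0.35, 0.35, 0.35, 0.35, 0.35]}'

```text
clock: 10.58
position: [0.4486, -0.0686, 0.2395]
ee_rot: [0.053, 0.998, -0.03, 0.005]
ft_force: [-1.3, -0.1, -0.4]
grip_width: 0.349
grasp_force: 0.0
```

```bash
python3 - <<'E'
from h import *
print(manip.get_obs()["joint_pos"])
goal(W(RK,[(-.098,-.145,.225)])[0],RK[2]-np.pi/2)
E
```

```text
[-1.1085 -0.2156  1.021   1.9554  0.2533  1.3081  1.299 ]
rot [-0.0379  0.0556  1.5265] shift [-0.0056 -0.0531  0.0178]
```

Call:
jog_arm --rows '{"drx":[-0.004, -0.009, -0.013, -0.018, -0.022, -0.026, -0.031, -0.035, -0.038, -0.038, -0.038], "dry":[0.006, 0.013, 0.019, 0.026, 0.032, 0.039, 0.045, 0.052, 0.056, 0.056, 0.056], "drz":[0.17, 0.35, 0.52, 0.7, 0.88, 1.06, 1.24, 1.42, 1.527, 1.527, 1.527], "dx":[0, 0, 0, -0.006, -0.006, -0.006, -0.006, -0.006, -0.006, -0.006, -0.006], "dy":[-0.01, -0.03, -0.05, -0.053, -0.053, -0.053, -0.053, -0.053, -0.053, -0.053, -0.053], "dz":[0, 0, 0, 0, 0.01, 0.018, 0.018, 0.018, 0.018, 0.018, 0.018], "finger_gap":[0.35, 0.35, 0.35, 0.35, 0.35, 0.35, 0.35, 0.35, 0.35, 0.35, 0.35]}'

```text
clock: 11.95
position: [0.4492, -0.1228, 0.2251]
ee_rot: [0.729, 0.685, 0.0, -0.0]
ft_force: [-0.2, -0.7, -1.0]
grip_width: 0.349
grasp_force: 0.0
```

```bash
python3 - <<'E'
from h import *
print(manip.get_obs()["joint_pos"])
goal(W(RK,[(-.098,-.145,.041)])[0],RK[2]-np.pi/2)
E
```

```text
[-0.8738 -0.0926  1.0173  1.9392  0.0821  1.2516  0.0534]
rot [ 0.0006 -0.0008  0.0006] shift [-0.0005 -0.0007  0.1841]
```

Call:
jog_arm --rows '{"drx":[0, 0, 0, 0, 0, 0, 0], "dry":[0, 0, 0, 0, 0, 0, 0], "drz":[0, 0, 0, 0, 0, 0, 0], "dx":[0, 0, 0, 0, 0, 0, 0], "dy":[0, 0, 0, 0, 0, 0, 0], "dz":[0.05, 0.1, 0.14, 0.165, 0.18, 0.184, 0.184], "finger_gap":[0.35, 0.35, 0.35, 0.35, 0.35, 0.35, 0.35]}'

```text
clock: 12.82
position: [0.4495, -0.1228, 0.0414]
ee_rot: [0.73, 0.684, 0.0, 0.0]
ft_force: [-0.4, 0.2, -0.1]
grip_width: 0.354
grasp_force: 0.0
```

Call:
jog_arm --rows '{"drx":[0, 0, 0, 0, 0, 0, 0, 0, 0, 0], "dry":[0, 0, 0, 0, 0, 0, 0, 0, 0, 0], "drz":[0, 0, 0, 0, 0, 0, 0, 0, 0, 0], "dx":[0.01, 0.018, 0.024, 0.030, 0.036, 0.042, 0.048, 0.054, 0.06, 0.066], "dy":[0, 0, 0, 0, 0, 0, 0, 0, 0, 0], "dz":[0, 0, 0, 0, 0, 0, 0, 0, 0, 0], "finger_gap":[0.35, 0.35, 0.35, 0.35, 0.35, 0.35, 0.35, 0.35, 0.35, 0.35]}'

```text
clock: 14.08
position: [0.4537, -0.0565, 0.0412]
ee_rot: [0.73, 0.683, 0.0, 0.0]
ft_force: [0.1, -4.0, 1.9]
grip_width: 0.35
grasp_force: 0.8
```

```bash
python3 - <<'E'
from h import *
import cv2
cv2.imwrite("pics/t2.png",vision.camera("top")); cv2.imwrite("pics/s2.png",vision.camera("scene"))
a=cv2.imread("pics/t2.png")[150:330,175:445];b=cv2.imread("pics/s2.png")[140:320,200:470]
cv2.imwrite("pics/c2.png",cv2.resize(np.vstack([a,b]),(0,0),fx=1.66,fy=1.66))
E
```

```text
(no output)
```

View pics/c2.png

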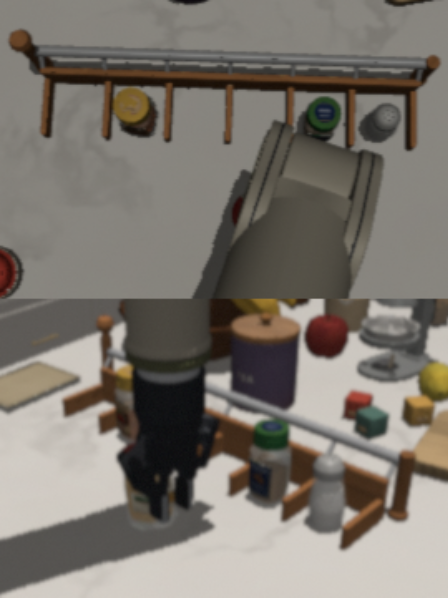

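The arm covers most of the jar, but it is upright and cradled between the fingers, with a steady push of about 4 N. I'll keep pushing sideways and track the lid by its colour in the wrist view.

Call:
jog_arm --rows '{"drx":[0, 0, 0, 0, 0, 0, 0, 0, 0, 0, 0, 0, 0], "dry":[0, 0, 0, 0, 0, 0, 0, 0, 0, 0, 0, 0, 0], "drz":[0, 0, 0, 0, 0, 0, 0, 0, 0, 0, 0, 0, 0], "dx":[0.006, 0.012, 0.018, 0.024, 0.030, 0.036, 0.042, 0.048, 0.054, 0.06, 0.066, 0.07, 0.07], "dy":[0, 0, 0, 0, 0, 0, 0, 0, 0, 0, 0, 0, 0], "dz":[0, 0, 0, 0, 0, 0, 0, 0, 0, 0, 0, 0, 0], "finger_gap":[0.35, 0.35, 0.35, 0.35, 0.35, 0.35, 0.35, 0.35, 0.35, 0.35, 0.35, 0.35, 0.35]}'

```text
clock: 15.8
position: [0.4583, 0.0134, 0.0412]
ee_rot: [0.73, 0.684, 0.001, -0.0]
ft_force: [-0.1, -1.6, -0.4]
grip_width: 0.351
grasp_force: 0.0
```

```bash
cat >> h.py <<'E'
import cv2
def lid(z=.088,near=(320,240)):
    o=manip.get_obs();T=wT(o["position"],o["ee_rot"]);im=vision.camera("wrist")
    h=cv2.cvtColor(im,cv2.COLOR_BGR2HSV);m=(((h[...,0]<6)|(h[...,0]>174))&(h[...,1]>150)&(h[...,2]>50)).astype(np.uint8)
    m=cv2.morphologyEx(m,cv2.MORPH_OPEN,np.ones((5,5)))
    n,_,st,ce=cv2.connectedComponentsWithStats(m);i=max(range(1,n),key=lambda k:st[k,4])
    c=max(cv2.findContours((_==i).astype(np.uint8),0,2)[0],key=len);(u,v),rad=cv2.minEnclosingCircle(c)
    d=T[:3,:3]@np.array([(u-CW["cx"])/CW["fx"],-(v-CW["cy"])/CW["fy"],-1]);p=T[:3,3]+d*(z-T[2,3])/d[2]
    print("px",u,v,rad,st[i],"world",p,"rack",W((0,0,-RK[2]),p-[*RK[:2],0])[0],"tcp rack",W((0,0,-RK[2]),o["position"]-[*RK[:2],0])[0])
    return im
E
python3 - <<'E'
from h import *
lid()
E
```

```text
px 290.5 263.0 9.861641883850098 [282 256  18  13 175] world [0.4545 0.052  0.088 ] rack [-0.1031  0.0301  0.088 ] tcp rack [-0.0969 -0.0082  0.0412]
```

Call:
jog_arm --rows '{"drx":[0, 0, 0, 0, 0, 0, 0, 0], "dry":[0, 0, 0, 0, 0, 0, 0, 0], "drz":[0, 0, 0, 0, 0, 0, 0, 0], "dx":[-0.01, -0.02, -0.02, -0.02, -0.02, -0.02, -0.02, -0.02], "dy":[0, 0, 0, 0, 0, 0, 0, 0], "dz":[0, 0, -0.05, -0.1, -0.16, -0.18, -0.18, -0.18], "finger_gap":[0.35, 0.35, 0.35, 0.35, 0.35, 0.35, 0.35, 0.35]}'

```text
clock: 16.85
position: [0.4563, -0.0076, 0.2202]
ee_rot: [0.73, 0.683, -0.0, -0.0]
ft_force: [-0.5, -0.1, -0.7]
grip_width: 0.351
grasp_force: 0.0Traceback (most recent call last):
```

```bash
python3 - <<'E'
from h import *
cv2.imwrite("pics/w3.png",lid())
goal(W(RK,[(-.16,.04,.225)])[0],RK[2])
E
```

```text
  File "<stdin>", line 2, in <module>
  File "h.py", line 34, in lid
    n,_,st,ce=cv2.connectedComponentsWithStats(m);i=max(range(1,n),key=lambda k:st[k,4])
                                                    ~~~^^^^^^^^^^^^^^^^^^^^^^^^^^^^^^^^^
ValueError: max() iterable argument is empty
```

```bash
sed -i 's/(h\[...,0\]<6)/(h[...,0]<7)/;s/h\[...,1\]>150/h[...,1]>140/;s/h\[...,2\]>50/h[...,2]>25/' h.py; python3 - <<'E'
from h import *
im=vision.camera("wrist");cv2.imwrite("pics/w3.png",im)
try: lid()
except Exception as e: print(e)
goal(W(RK,[(-.16,.04,.225)])[0],RK[2])
E
```

```text
max() iterable argument is empty
rot [-0.0017  0.0002 -1.5743] shift [ 0.0691 -0.0627 -0.0048]
```

View pics/w3.png

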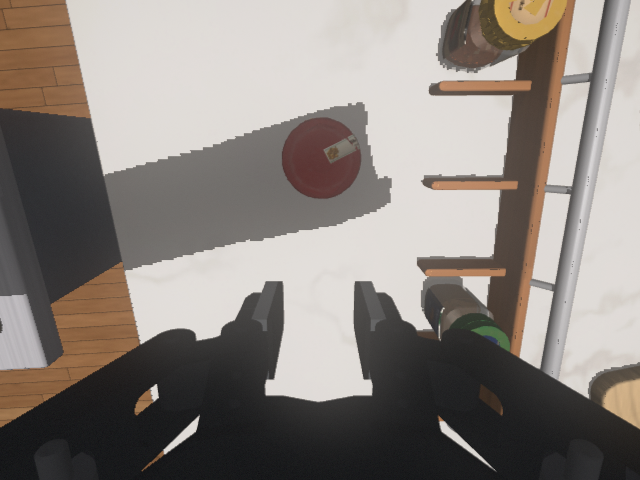

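The lid is at (321,158), radius ~40, upright and in shadow. The dividers bounding gap three have their front tops at about (432,88) and (426,185). I'll compute where the jar and those divider ends are.

```bash
sed -i 's/h\[...,1\]>140/h[...,1]>110/' h.py; python3 - <<'E'
from h import *
o=manip.get_obs();T=wT(o["position"],o["ee_rot"])
im=cv2.imread("pics/w3.png");print(im[170,300],im[140,320])
def ray(u,v,z):
    d=T[:3,:3]@np.array([(u-CW["cx"])/CW["fx"],-(v-CW["cy"])/CW["fy"],-1]);p=T[:3,3]+d*(z-T[2,3])/d[2]
    return p,W((0,0,-RK[2]),p-[*RK[:2],0])[0]
print(ray(321,158,.088)); print(ray(361,158,.088)[1]); print("div",ray(432,88,.03)[1],ray(426,185,.03)[1],ray(420,271,.03)[1])
E
```

```text
[54 54 91] [61 64 96]
(array([0.4617, 0.0462, 0.088 ]), array([-0.0956,  0.0247,  0.088 ]))
[-0.0679  0.0246  0.088 ]
div [-0.0054  0.0771  0.03  ] [-0.0046 -0.0008  0.03  ] [-0.0043 -0.0796  0.03  ]
```

Call:
jog_arm --rows '{"drx":[0, 0, 0, 0, 0, 0, 0, 0, 0, 0, 0, 0], "dry":[0, 0, 0, 0, 0, 0, 0, 0, 0, 0, 0, 0], "drz":[0, 0, 0, 0, 0, 0, 0, 0, 0, 0, 0, 0], "dx":[0, 0, 0, 0, 0, 0.01, 0.016, 0.022, 0.027, 0.031, 0.035, 0.035], "dy":[0, 0, 0, 0, 0, 0, 0, 0, 0, 0, 0, 0], "dz":[0.05, 0.1, 0.15, 0.175, 0.18, 0.18, 0.18, 0.18, 0.18, 0.18, 0.18, 0.18], "finger_gap":[0.35, 0.35, 0.35, 0.35, 0.35, 0.35, 0.35, 0.35, 0.35, 0.35, 0.35, 0.35]}'

```text
clock: 18.5
position: [0.4618, 0.0273, 0.0436]
ee_rot: [0.73, 0.683, 0.003, 0.002]
ft_force: [-1.0, -9.1, 14.0]
grip_width: 0.352
grasp_force: 0.6
```

Call:
jog_arm --rows '{"drx":[0, 0, 0, 0, 0, 0, 0, 0], "dry":[0, 0, 0, 0, 0, 0, 0, 0], "drz":[0, 0, 0, 0, 0, 0, 0, 0], "dx":[-0.01, -0.02, -0.02, -0.02, -0.02, -0.02, -0.02, -0.02], "dy":[0, 0, 0, 0, 0, 0, 0, 0], "dz":[0, 0, -0.05, -0.1, -0.16, -0.18, -0.18, -0.18], "finger_gap":[0.35, 0.35, 0.35, 0.35, 0.35, 0.35, 0.35, 0.35]}'

```text
clock: 19.5
position: [0.4575, 0.0079, 0.2208]
ee_rot: [0.73, 0.683, 0.001, -0.001]
ft_force: [-1.7, 0.5, 0.1]
grip_width: 0.352
grasp_force: 0.0Traceback (most recent call last):
```

```bash
python3 - <<'E'
from h import *
cv2.imwrite("pics/w4.png",lid())
print(manip.get_obs()["joint_pos"])
goal(W(RK,[(-.16,.04,.225)])[0],RK[2])
E
```

```text
  File "<stdin>", line 2, in <module>
  File "h.py", line 34, in lid
    n,_,st,ce=cv2.connectedComponentsWithStats(m);i=max(range(1,n),key=lambda k:st[k,4])
                                                    ~~~^^^^^^^^^^^^^^^^^^^^^^^^^^^^^^^^^
ValueError: max() iterable argument is empty
```

```bash
sed -i 's/h\[...,1\]>110/h[...,1]>80/' h.py; python3 - <<'E'
from h import *
cv2.imwrite("pics/w4.png",lid())
print(manip.get_obs()["joint_pos"],manip.get_obs()["tau"])
goal(W(RK,[(-.16,.04,.225)])[0],RK[2])
cv2.imwrite("pics/s4.png",cv2.resize(np.hstack([vision.camera("scene")[140:320,200:470],cv2.imread("pics/w4.png")[30:210,200:470]]),(0,0),fx=1.4,fy=1.4))
E
```

```text
px 321.71832275390625 160.2526397705078 38.871856689453125 [ 284  129   77   70 3629] world [0.4631 0.0601 0.088 ] rack [-0.0951  0.0387  0.088 ] tcp rack [-0.0976 -0.0139  0.2204]
[-1.3813 -0.2164  1.1731  1.9668  0.2092  1.2672 -0.3463] [  0.1593  -0.5621  -7.5714 -37.8482   0.0209  -0.0026   0.0092]
rot [-0.0012 -0.0004 -1.5738] shift [ 0.0539 -0.0625 -0.0047]
```

View pics/s4.png

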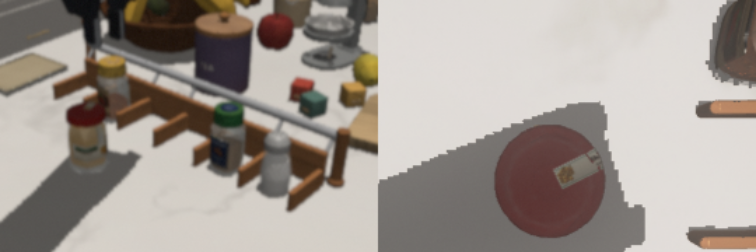

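The jar stands upright at rack y = 0.0387, lined up with gap three. Next I'll turn the tool to push forward from the robot side.

Call:
jog_arm --rows '{"drx":[0, 0, 0, 0, 0, 0, 0, 0, 0, 0, 0], "dry":[0, 0, 0, 0, 0, 0, 0, 0, 0, 0, 0], "drz":[-0.18, -0.36, -0.54, -0.72, -0.9, -1.08, -1.26, -1.44, -1.574, -1.574, -1.574], "dx":[0.02, 0.04, 0.054, 0.054, 0.054, 0.054, 0.054, 0.054, 0.054, 0.054, 0.054], "dy":[0, -0.02, -0.04, -0.053, -0.053, -0.053, -0.053, -0.053, -0.053, -0.053, -0.053], "dz":[-0.005, -0.005, -0.005, -0.005, -0.005, -0.005, -0.005, -0.005, -0.005, -0.005, -0.005], "finger_gap":[0.35, 0.35, 0.35, 0.35, 0.35, 0.35, 0.35, 0.35, 0.35, 0.35, 0.35]}'

```text
clock: 21.02
position: [0.4083, 0.0651, 0.2259]
ee_rot: [0.033, 0.999, -0.0, 0.0]
ft_force: [-0.1, 0.0, -0.3]
grip_width: 0.352
grasp_force: 0.0
```

```bash
python3 - <<'E'
from h import *
print(manip.get_obs()["joint_pos"])
goal(W(RK,[(-.152,.04,.05)])[0],RK[2])
E
```

```text
[-1.5323 -0.4763  1.0237  2.0506  0.4115  1.371   0.8562]
rot [-0.0005  0.0002 -0.0028] shift [ 0.002  -0.0001  0.1759]
```

Call:
jog_arm --rows '{"drx":[0, 0, 0, 0], "dry":[0, 0, 0, 0], "drz":[0, 0, 0, 0], "dx":[0, 0, 0, 0], "dy":[0, 0, 0, 0], "dz":[0.04, 0.08, 0.1, 0.1], "finger_gap":[0.35, 0.35, 0.35, 0.35]}'

```text
clock: 21.52
position: [0.4078, 0.0649, 0.1255]
ee_rot: [0.032, 0.999, -0.001, -0.0]
ft_force: [-0.1, -0.1, -0.3]
grip_width: 0.35
grasp_force: 0.0
```

```bash
python3 - <<'E'
from h import *
print(manip.get_obs()["joint_pos"])
goal(W(RK,[(-.15,.04,.05)])[0],RK[2])
E
```

```text
[-1.6722 -0.3951  1.2717  2.1811  0.4214  1.121   0.8897]
rot [-0.0011 -0.0009 -0.0013] shift [-0.0006  0.0001  0.0755]
```

Call:
jog_arm --rows '{"drx":[0, 0, 0, 0, 0, 0], "dry":[0, 0, 0, 0, 0, 0], "drz":[0, 0, 0, 0, 0, 0], "dx":[0, 0, 0, 0, 0, 0], "dy":[0, 0, 0, 0, 0, 0], "dz":[0.03, 0.05, 0.065, 0.073, 0.075, 0.075], "finger_gap":[0.35, 0.35, 0.35, 0.35, 0.35, 0.35]}'

```text
clock: 22.28
position: [0.409, 0.0658, 0.0519]
ee_rot: [0.031, 1.0, 0.001, 0.0]
ft_force: [0.2, 0.3, 0.3]
grip_width: 0.35
grasp_force: 0.0
```

```bash
python3 - <<'E'
from h import *
print(manip.get_obs()["joint_pos"])
goal(W(RK,[(-.15,.04,.05)])[0],RK[2])
E
```

```text
[-1.4155  0.2286  1.2524  2.2416 -0.2936  0.8478  1.534 ]
rot [0.002  0.0008 0.0001] shift [ 0.0007 -0.0009  0.0018]
```

Call:
jog_arm --rows '{"drx":[0, 0, 0, 0, 0, 0, 0, 0, 0, 0, 0, 0, 0], "dry":[0, 0, 0, 0, 0, 0, 0, 0, 0, 0, 0, 0, 0], "drz":[0, 0, 0, 0, 0, 0, 0, 0, 0, 0, 0, 0, 0], "dx":[-0.008, -0.016, -0.022, -0.028, -0.034, -0.040, -0.046, -0.052, -0.058, -0.064, -0.070, -0.076, -0.080], "dy":[-0.001, -0.001, -0.001, -0.001, -0.001, -0.001, -0.001, -0.001, -0.001, -0.001, -0.001, -0.001, -0.001], "dz":[0.001, 0.001, 0.001, 0.001, 0.001, 0.001, 0.001, 0.001, 0.001, 0.001, 0.001, 0.001, 0.001], "finger_gap":[0.35, 0.35, 0.35, 0.35, 0.35, 0.35, 0.35, 0.35, 0.35, 0.35, 0.35, 0.35, 0.35]}'

```text
clock: 23.9
position: [0.4889, 0.0592, 0.0503]
ee_rot: [0.031, 1.0, 0.0, 0.0]
ft_force: [-2.6, -0.3, 2.5]
grip_width: 0.351
grasp_force: 0.9
```

```bash
python3 - <<'E'
from h import *
im=lid();cv2.imwrite("pics/w5.png",im)
E
```

```text
px 319.5 392.5 40.577186584472656 [ 279  382   82   20 1099] world [0.4907 0.0586 0.088 ] rack [-0.0674  0.0389  0.088 ] tcp rack [-0.0693  0.0394  0.0503]
```

View pics/w5.png

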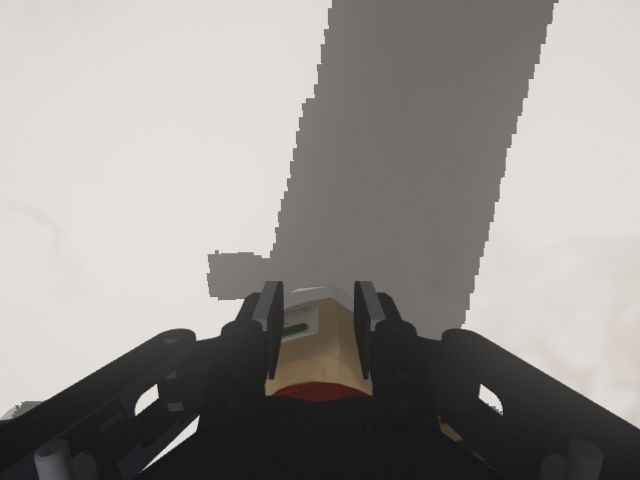

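The jar is upright and cradled centrally between the fingers (lid edge at (319,392), y ≈ 0.039). I'll continue into the gap in checked steps.

Call:
jog_arm --rows '{"drx":[0, 0, 0, 0, 0, 0, 0], "dry":[0, 0, 0, 0, 0, 0, 0], "drz":[0, 0, 0, 0, 0, 0, 0], "dx":[-0.006, -0.012, -0.018, -0.024, -0.030, -0.035, -0.040], "dy":[0, 0, 0, 0, 0, 0, 0], "dz":[0, 0, 0, 0, 0, 0, 0], "finger_gap":[0.35, 0.35, 0.35, 0.35, 0.35, 0.35, 0.35]}'

```text
clock: 24.82
position: [0.5287, 0.0568, 0.0503]
ee_rot: [0.031, 1.0, 0.0, 0.0]
ft_force: [-2.4, 0.8, 1.7]
grip_width: 0.347
grasp_force: 1.0
```

Call:
jog_arm --rows '{"drx":[0, 0, 0, 0, 0], "dry":[0, 0, 0, 0, 0], "drz":[0, 0, 0, 0, 0], "dx":[-0.005, -0.010, -0.015, -0.020, -0.025], "dy":[0, 0, 0, 0, 0], "dz":[0, 0, 0, 0, 0], "finger_gap":[0.35, 0.35, 0.35, 0.35, 0.35]}'

```text
clock: 25.45
position: [0.5536, 0.0552, 0.0503]
ee_rot: [0.031, 1.0, 0.0, 0.0]
ft_force: [-3.0, -0.5, 1.5]
grip_width: 0.352
grasp_force: 1.0
```

Call:
jog_arm --rows '{"drx":[0, 0, 0], "dry":[0, 0, 0], "drz":[0, 0, 0], "dx":[-0.003, -0.006, -0.009], "dy":[0, 0, 0], "dz":[0, 0, 0], "finger_gap":[0.35, 0.35, 0.35]}'

```text
clock: 25.82
position: [0.5624, 0.0547, 0.0503]
ee_rot: [0.031, 1.0, 0.0, 0.0]
ft_force: [-2.2, 0.5, 1.2]
grip_width: 0.352
grasp_force: 0.9
```

```bash
python3 - <<'E'
from h import *
lid()
im=vision.camera("top");h=cv2.cvtColor(im,cv2.COLOR_BGR2HSV);print(h[150:240,270:330].reshape(-1,3).mean(0))
E
```

```text
px 318.5 393.0 40.54945373535156 [ 278  383   82   19 1063] world [0.5644 0.0538 0.088 ] rack [0.0065 0.0387 0.088 ] tcp rack [0.0044 0.0395 0.0503]
[24.7115 39.4485 92.1044]
```

Call:
jog_arm --rows '{"drx":[0, 0, 0, 0, 0, 0, 0, 0, 0], "dry":[0, 0, 0, 0, 0, 0, 0, 0, 0], "drz":[0, 0, 0, 0, 0, 0, 0, 0, 0], "dx":[0.008, 0.02, 0.04, 0.06, 0.08, 0.1, 0.1, 0.1, 0.1], "dy":[0, 0, 0, 0, 0, 0, 0, 0, 0], "dz":[0, 0, 0, -0.04, -0.09, -0.15, -0.19, -0.19, -0.19], "finger_gap":[0.35, 0.35, 0.35, 0.35, 0.35, 0.35, 0.35, 0.35, 0.35]}'

```text
clock: 27.05
position: [0.4625, 0.0613, 0.2409]
ee_rot: [0.031, 1.0, 0.003, 0.001]
ft_force: [-0.4, 0.2, -0.3]
grip_width: 0.349
grasp_force: 0.0
```

```bash
python3 - <<'E'
from h import *
im=lid();cv2.imwrite("pics/w6.png",im)
t=vision.camera("top")[150:260,230:345];s=vision.camera("scene");
h=cv2.cvtColor(s,cv2.COLOR_BGR2HSV);m=(((h[...,0]<7)|(h[...,0]>174))&(h[...,1]>120)&(h[...,2]>40)).astype(np.uint8)
n,_,st,ce=cv2.connectedComponentsWithStats(m)
print([(st[i],ce[i]) for i in range(1,n) if st[i,4]>80 and 150<ce[i][0]<450 and 120<ce[i][1]<330]);print("expect lid scene",proj("scene",W(RK,[(.038,.04,.08)])))
E
```

```text
px 604.0 122.0 41.880882263183594 [ 564   82   76   75 4336] world [0.3959 0.2745 0.088 ] rack [-0.1756  0.2484  0.088 ] tcp rack [-0.0957  0.0399  0.2409]
[(array([385, 149,  25,  25, 471], dtype=int32), array([396.5244, 161.3291])), (array([295, 193,  25,  14, 276], dtype=int32), array([307.2899, 200.1812])), (array([408, 196,  15,  15, 123], dtype=int32), array([414.6179, 201.5285])), (array([146, 211,  28,  17, 344], dtype=int32), array([158.6744, 219.0058]))]
expect lid scene [[307.9142 200.6352]]
```

Call:
jog_arm --rows '{"drx":[0, 0, 0, 0, 0, 0], "dry":[0, 0, 0, 0, 0, 0], "drz":[0, 0, 0, 0, 0, 0], "dx":[-0.05, -0.1, -0.15, -0.2, -0.2, -0.2], "dy":[0, 0, 0, 0, 0, 0], "dz":[-0.01, -0.02, -0.02, -0.02, -0.02, -0.02], "finger_gap":[0.35, 0.35, 0.35, 0.35, 0.35, 0.35]}'

```text
clock: 27.95
position: [0.6632, 0.0462, 0.2563]
ee_rot: [0.033, 0.999, -0.002, -0.002]
ft_force: [-0.6, -1.0, -0.4]
grip_width: 0.351
grasp_force: 0.0
```

```bash
python3 - <<'E'
from h import *
o=manip.get_obs();T=wT(o["position"],o["ee_rot"]);im=vision.camera("wrist");cv2.imwrite("pics/w7.png",im)
h=cv2.cvtColor(im,cv2.COLOR_BGR2HSV);m=(((h[...,0]<7)|(h[...,0]>174))&(h[...,1]>80)&(h[...,2]>25)).astype(np.uint8)
n,_,st,ce=cv2.connectedComponentsWithStats(m)
print("expect",proj(0,W(RK,[(.038,.04,.086)]),CW,T))
for i in range(1,n):
    if st[i,4]>800:
        u,v=st[i,0]+st[i,2]/2-.5,st[i,1]+st[i,3]/2-.5
        d=T[:3,:3]@np.array([(u-CW["cx"])/CW["fx"],-(v-CW["cy"])/CW["fy"],-1]);p=T[:3,3]+d*(.086-T[2,3])/d[2]
        print(st[i],W((0,0,-RK[2]),p-[*RK[:2],0])[0], "diam mm",st[i,2:4]/CW["fx"]*(T[2,3]-.086)*1000)
q=proj(0,W(RK,[(0,.08,.03),(0,0,.03)]),CW,T);print("div fronts expect",q)
g=cv2.cvtColor(im,cv2.COLOR_BGR2HSV)
for u,v in q.astype(int): # scan wood along divider: sat profile vs row
    print(u,v,[int(x) for x in g[max(v-16,0):v+16:2,u,1]])
E
```

```text
expect [[323.7037 140.3401]]
[ 288  105   70   72 3538] [0.0381 0.0391 0.086 ] diam mm [56.9358 58.5626]
div fronts expect [[367.342   97.3607]
 [279.1494  97.6831]]
367 97 [15, 15, 15, 15, 15, 13, 13, 15, 50, 97, 98, 96, 97, 99, 97, 100]
279 97 [10, 9, 9, 10, 9, 9, 9, 10, 19, 115, 117, 117, 115, 115, 116, 115]
```

The jar is measured at rack (0.038, 0.039), so its front is about 7 mm behind the divider ends, whose detected edges match the prediction. It is upright, and the tool is well clear. Handing in.

Call:
jog_arm --rows '{"drx":[0, 0, 0, 0], "dry":[0, 0, 0, 0], "drz":[0, 0, 0, 0], "dx":[0, 0, 0, 0], "dy":[0, 0, 0, 0], "dz":[-0.03, -0.03, -0.03, -0.03], "finger_gap":[0.35, 0.35, 0.35, 0.35]}'

```text
clock: 28.5
position: [0.6613, 0.0487, 0.2896]
ee_rot: [0.031, 1.0, 0.0, -0.0]
ft_force: [0.1, 1.0, -0.4]
grip_width: 0.351
grasp_force: 0.0
```

```bash
python3 -c "
from workcell import manip, vision, workorder
print(workorder.hand_in())"
```

```text
the job is handed in; nothing more can be done
None
```

The job is handed in at 28.5 s: the fingertip slid along the rail touching behind gaps one, two and three, and the honey jar stands upright in gap three, its front about 7 mm behind the divider ends and the arm clear; I did not re-measure the other items at the end, and one sideways push of the jar showed an unexplained 14 N upward force on the tool.

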